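Change over the mug on a lining wheel and lock the wheel with its cross pin

ROBOT

A 6-joint arm with a two-finger parallel gripper is mounted at the origin on the work surface. World frame = base frame: x ahead of the robot, y to its left, z up, the work surface at z = 0. Lengths are in m, angles in rad, forces in N, time in s.
With the tool pointing down it reaches from about 0.375 to 0.825 m from the base axis. Payload 5.5 kg.
Tool frame: the origin (TCP) lies at the very end of the fingers, on their centre line; the grasp point (between the pads) lies manip.grip_depth behind it (manip.grip_depth is the distance from the TCP to the grasp point, in m); z points along the fingers, y is the line along which they close (so a half turn about z gives the same grasp; the last joint's range is limited). The gripper opens to 85 mm and grips with 20 to 120 N. Pads are 22 mm wide; open, the fingers measure 114 mm over their backs; the gripper's body (76 mm by 85 mm) begins 54 mm behind the grasp point. The pads swing forward as they close: fully open they stand 13 mm farther back than shut.
Start: joints at [1.238, 0.314, -0.047, 1.21, 0, 1.571], TCP at [0.196, 0.567, 0.231] pointing down, gripper open.
Joint ranges: [-2.67, 2.67], [-0.69, 1.73], [-1.03, 1.25], [-2.08, 2.16], [-1.42, 1.45], [-3.14, 3.14]. Speed limits (rad/s): [2.39, 2.39, 3.01, 3.14, 3.14, 3.14].

INTERFACE

Orientations are given as a rotation vector (axis times angle).
In Python, from station import manip, vision, nets gives the robot as it stands.
- The arm moves only by the tool play_rows, never from a script. Its argument "rows" is a list of rows, each a list of 7 numbers: the shift along the tool's x, y, z in mm, then the turn, a rotation vector about the tool's x, y, z in degrees, then the opening, from 0 (shut) to 1 (fully open). In form: [[dx, dy, dz, wx, wy, wz, hand], ...]. A call has exactly 8 rows; each row is the pose to reach, as a shift and turn from the pose commanded when the call began, along the tool's axes at that moment; what a row does not reach only later rows make up. A row lasts 1/8 s, in which the tool goes at most 62.5 mm and 10.7 degrees, less where a joint would pass 70% of its speed; a pose out of reach is approached as far as the arm can. A call with a gripper value outside its range is refused whole. The fingers move at their own pace and stop on an object; "squeeze" is the grip in N (left out, the last holds). Time passes only in rows, so rows that repeat a pose let the fingers close, or fill a call up. It gives the time, the measured TCP pose, the force, the opening and the grip force at its end, in the units of the state.
- manip.get_obs(): the state, without advancing time (a new reading comes with each control period).
- vision.grab_frame(name): name is "side" or "top" or "wrist"; returns the picture (420x560x3 uint8, blue, green, red); there is no depth.
- vision.get_calibration(name): a dict with "fx", "fy", "cx", "cy" (pixels), "eye" and "orientation" of the camera in the world. Camera axes: x right, y up, looking along -z (the intrinsics and any distortion apply to the point x, -y, -z); pixel columns grow to the right and rows downward; lengths in m; the calibration is good to about 2 mm. The wrist camera is an equidistant fisheye: a pixel r from the principal point sees the ray r / f radians off the axis. A picture is of the moment at which its call begins: read the wrist's pose just before it. get_calibration takes no time and is no camera call; for the wrist camera it gives the pose at the moment of the call.
- manip.sign_off(): hands the job in; it is judged then, once.
Trained networks look in the newest picture that a camera, given by its name, has taken for a name from the list of things; names that differ only in an ending like _2 or _b are one class to them, and where a whole thing is asked for, a point or a joint stands for the part that bears it (a point fixed in the world has none). Each returns a list of dicts, best first, with "score" (0 to 1); they miss things now and then, are a little off and sometimes report something else, mostly with a low value. They report only what shows in the picture. A call takes as long as a camera call. They do not tell look-alikes from the thing itself.
- nets.spot_in(query, camera): "position" ([x, y, z] in m, in world coordinates, good to about 4 mm: the middle of the surface that is visible of it).
- nets.cut_out(query, camera): "region" (420x560 bool, what is visible of it).
- nets.tip_of(query, camera): "position" ([x, y, z] in m, in world coordinates, good to about 4 mm: a listed point, or the origin of a listed thing).
The state is a dict: "t": time; "q": joint angles; "qd": joint speeds; "joint_torque": joint torques, N m; "tcp_pos": TCP position; "eef_rot": TCP orientation; "wrist_force": force on the tool from outside, world axes, zero at the start; "torque": the same for the moment, N m; "finger_gap": finger opening in m; "gripper_force": force on a finger pad.
Only numpy, scipy, OpenCV 4.12 (cv2) and the standard library are available. Lean on these libraries where they do the work, as an engineer would, in place of code of your own. Each camera call takes 0.05 s, during which the arm holds its last target. There are 200 camera calls.

TASK

The blue mug on the small lining wheel is finished: lift it off and stand it, mouth down as it is, in the free middle place of the ware board. Then turn the bare wheel until the cross hole in its spindle lines up with the holes in the pedestal, push the red-handled lock pin in fully home so the wheel is locked, and after that set the plain white mug mouth down over the plug, flat on the wheel. Put the mugs down gently, let go of everything, and leave the terracotta mug, the paint jar and the brush pot where they are.

Things in the scene. Friction and masses are not known exactly. Their poses are not given: they have to be found in the camera images.
- pedestal: the wheel's green pedestal, bolted to the bench: round foot 150 mm across, 14 mm high, under a square housing 60 x 60 mm (x, y) up to 86 mm high. A round pin hole runs right through the housing along the pedestal's y axis, mouths in the faces at y = -30 and +30 mm; yellow marks on the foot show its direction. Origin: centre of the foot's underside, on the wheel's axis; z up
- bore (a point): the centre of the pedestal's pin hole, on the wheel's axis, 66 mm above the bench; axes as the pedestal's. The hole is 15 mm in diameter with 2 mm chamfered mouths, and runs along y; the pin may go in from either side
- plug (a point): centre of the wheel's top face, turning with it: aluminium disc 110 mm across, 12 mm thick, top 101.5 mm above the bench. On it a black rubber plug 30 mm high, oblong with round ends, 32 mm across its flats (x), 48 mm long (y). The spindle's cross hole, 17 mm square, runs along this y axis, as do the yellow lines on disc and plug: lined up when parallel to the pedestal's y, either way round
- wheel (a joint): turn of the wheel in the pedestal, rad, growing anticlockwise seen from above: lined up at 0 and every half turn (pi); at the start at least 0.6 rad off. It turns freely with a slight drag (0.04 N m) and stays where it is left; turn it by the plug or the disc
- lock_pin: steel lock pin, about 0.13 kg, 192 mm long: shank 12 mm thick, 82 mm long, last 12 mm tapered to 5 mm; shoulder 26 mm across, 8 mm thick; round red handle 24 mm across. Origin: on the axis at the shoulder face the shank springs from; +y to the tip (82 mm), handle from y = -8 to -110. Starts level, 36 mm above the bench. Fully home its shoulder touches the housing, origin 30 mm from the wheel's axis
- pin_rest: fixed dark wooden rest, 50 x 200 mm, 6 mm floor, two 12 mm thick notched bridges up to 36 mm high (6 mm deep notches, loose about the pin) at y = -34 and +104 mm; the pin lies in the notches along its y axis, tip at +y, and lifts straight up. Origin: on the bench, straight under the best hold on the pin's handle (64 mm behind the pin's origin), clear of the bridges
- blue_mug: the finished cobalt blue mug, at the start over the plug, standing on the wheel, mouth down: 64 mm outside diameter, 80 mm high, wall 4 mm, bore 56 mm and 75 mm deep, about 0.2 kg; its loop handle reaches 60 mm from the mug's axis, 13 to 69 mm above the rim. Origin: centre of the rim plane (lower, open end); z up, handle at +x
- white_mug: the plain white mug, at the start on one end of the ware board, mouth down: 64 mm outside diameter, 80 mm high, wall 4 mm, bore 56 mm and 75 mm deep, about 0.2 kg; its loop handle reaches 60 mm from the mug's axis, 13 to 69 mm above the rim. Origin: centre of the rim plane (lower, open end); z up, handle at +x
- terracotta_mug: a red-brown terracotta mug of the same shape and size, at the other end of the ware board, not to be disturbed; origin as for the other mugs
- ware_board: fixed dark wooden board 360 x 130 mm (x, y), top 18 mm above the bench. One mug stands 120 mm to each side of its middle (x = -120 and +120 mm, handles towards about +y); the middle place is free. Origin: centre of the underside
- paint_jar: a small paint jar with a white cap, 48 mm across, 72 mm high, not to be disturbed; origin at the centre of its underside
- brush_pot: a terracotta pot of brushes, 72 mm across, about 0.2 m high with the brushes, not to be disturbed; origin at the centre of its underside
Not all that is in view belongs to the job. Of the things shaped like the white_mug, the white one is meant. Several things have the shape of the blue_mug; the one meant has the colours described above.

How it is judged:
By the outcome, as a careful person would: the job done as asked, in the order asked, and still so for the second after the job is handed in, with the robot touching nothing.
It also fails if it takes over 72 s, if anything falls off the work surface, if the arm or the gripper's body presses on something with over 40 N, if the wrist force passes 120 N, or if a joint passes its speed limit or range.

## Working session

There is one attempt and no reset: what is moved stays moved. The work goes in short steps, Python scripts to look and compute and a tool call to move; the robot and the scene stay as the last step left them, time stands still between calls to the robot, and variables do not carry over. Pictures are saved under pics/ and viewed, at most 10 in all, crops included, and the job is handed in when it is done.

Besides the shell and the picture viewer there is one more tool, called after ">>>" as name(argument=value, ...), one argument or row to a line, values as JSON. play_rows: Moves the arm, as the interface text tells. Its arguments: {"type":"object","properties":{"rows":{"type":"array","items":{"type":"array","items":{"type":"number"}}},"squeeze":{"type":"number"}},"required":["rows"]}

```bash
ls; mkdir -p pics; python3 - <<'E'
from station import manip, vision, nets
import cv2
print(manip.grip_depth, manip.get_obs())
for n in ("top","side"):
    f=vision.grab_frame(n); cv2.imwrite(f"pics/{n}0.png",f)
    c=vision.get_calibration(n); print(n,c)
    for q in ["blue_mug","white_mug","lock_pin","pedestal","plug","bore","pin_rest","ware_board","terracotta_mug","paint_jar","brush_pot"]:
        r=nets.tip_of(q,n)
        print(q,[(x["position"].round(3).tolist() if hasattr(x["position"],"round") else x["position"],round(x["score"],2)) for x in r])
E
```

```text
pics
0.0187 {'t': 0.0, 'q': array([ 1.23799304e+00,  3.14234277e-01, -4.80772143e-02,  1.21018328e+00,
       -2.45080890e-05,  1.57080435e+00]), 'qd': array([-0.00160785,  0.00118951, -0.00192074, -0.00015825,  0.00025596,
       -0.00025033]), 'joint_torque': array([-5.13651867e-04, -5.39587569e+01,  3.39750767e+01,  1.91384205e-02,
       -1.51608915e-04,  5.90689481e-06]), 'tcp_pos': array([0.19583732, 0.56653562, 0.23043042]), 'eef_rot': array([-5.20326604e-01, -3.09794158e+00,  2.63722183e-03]), 'wrist_force': array([ 0.16052433, -0.35822249,  0.74456745]), 'torque': array([-0.01054859, -0.04972052,  0.00721295]), 'gripper_force': 0.0, 'finger_gap': 0.08572430485683288}
top {'fx': 434.33096213327246, 'fy': 434.33096213327246, 'cx': 277.06245212407345, 'cy': 214.7138595344557, 'eye': array([0.50940122, 0.05768118, 1.06188609]), 'orientation': array([ 0.01956704, -0.00746532, -1.5443668 ])}
blue_mug [([0.5543, -0.0453, 0.1028], 0.78), ([0.3323, -0.0246, 0.0034], 0.62)]
white_mug [([0.4735, 0.4814, 0.0005], 0.79), ([0.4248, -0.3476, 0.0019], 0.75), ([0.3906, 0.3123, 0.0174], 0.56)
[... 533 characters left out ...]
-0.00744194, -0.57924775,  0.95005466]), 'orientation': array([ 0.75655105, -0.27141423, -0.67133723])}
blue_mug [([0.3339, -0.0198, 0.0025], 0.78), ([0.5602, -0.048, 0.1053], 0.67), ([0.5034, 0.3144, -0.0029], 0.37)]
white_mug [([0.4733, 0.4802, 0.0015], 0.72), ([0.3918, 0.3156, 0.0163], 0.67)]
lock_pin [([0.4203, -0.2799, 0.0356], 0.94)]
pedestal [([0.5539, -0.046, 0.0012], 0.63)]
plug [([0.5585, -0.0462, 0.1046], 0.65)]
bore [([0.5568, -0.0439, 0.0628], 0.74)]
pin_rest [([0.4196, -0.3459, 0.0018], 0.72)]
ware_board [([0.5044, 0.3141, -0.0042], 0.93)]
terracotta_mug [([0.6214, 0.3138, 0.017], 0.93)]
paint_jar [([0.7179, 0.1303, 0.0005], 0.64)]
brush_pot [([0.7427, -0.2667, -0.0008], 0.69)]
```

View pics/top0.png

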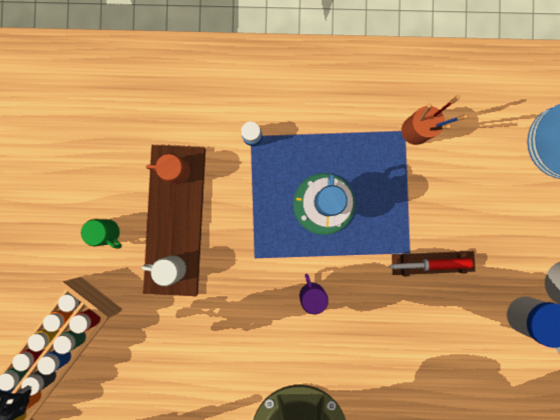

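View pics/side0.png

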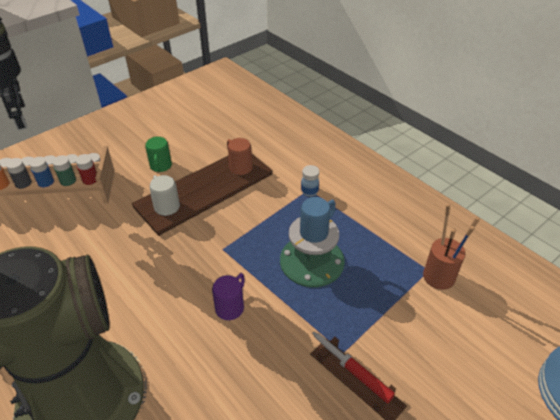

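The top view shows five mugs:
- blue mug on the wheel at (330,200)
- purple mug on the bench at (313,297)
- green mug at (100,232)
- white mug on the board at (166,270)
- terracotta mug on the board at (168,167)

The blue mug on the wheel and the white mug on the board fit the task. The pin lies in its rest with the tip at (395,267) and the handle at (472,264). Next I'll confirm with one enlarged crop.

```bash
cat > h.py <<'E'
import numpy as np, cv2
from scipy.spatial.transform import Rotation as R
from station import manip, vision, nets
def ray(cam,u,v,c=None):
    c=c or vision.get_calibration(cam)
    d=np.array([(u-c["cx"])/c["fx"],(v-c["cy"])/c["fy"],1.0])
    if cam=="wrist":
        th=np.hypot(d[0],d[1]); d=np.array([*(d[:2]/max(th,1e-9)*np.sin(th)),np.cos(th)])
    return np.array(c["eye"]),R.from_rotvec(c["orientation"]).apply(d*[1,-1,-1])
def at_z(cam,u,v,z,c=None):
    e,d=ray(cam,u,v,c); return e+d*(z-e[2])/d[2]
def proj(cam,p,c=None):
    c=c or vision.get_calibration(cam)
    q=R.from_rotvec(c["orientation"]).inv().apply(np.asarray(p)-c["eye"])*[1,-1,-1]
    if cam=="wrist":
        th=np.arccos(q[2]/np.linalg.norm(q)); s=th/max(np.hypot(*q[:2]),1e-9)
        return c["cx"]+c["fx"]*q[0]*s, c["cy"]+c["fy"]*q[1]*s
    return c["cx"]+c["fx"]*q[0]/q[2], c["cy"]+c["fy"]*q[1]/q[2]
def goal(p,yaw,hand=None):
    """rows shift (mm) and turn (deg) from present pose to tool-down pose, tool y axis at world angle yaw (mod pi)"""
    o=manip.get_obs(); R0=R.from_rotvec(o["eef_rot"])
    best=None
    for k in (-1,0,1,2):
        a=yaw+k*np.pi
        y=np.array([np.cos(a),np.sin(a),0]); z=np.array([0,0,-1.]); x=np.cross(y,z)
        w=(R0.inv()*R.from_matrix(np.c_[x,y,z])).as_rotvec(degrees=True)
        if best is None or np.linalg.norm(w)<np.linalg.norm(best): best=w
    return R0.inv().apply(np.asarray(p)-o["tcp_pos"])*1000,best
E
python3 - <<'E'
import cv2,numpy as np
a=cv2.imread("pics/top0.png")[150:250,270:390]; b=cv2.imread("pics/side0.png")[190:290,260:380]
cv2.imwrite("pics/crop1.png",cv2.resize(np.vstack([a,b])[:200],None,fx=3,fy=3,interpolation=cv2.INTER_CUBIC) if 0 else np.hstack([cv2.resize(a,None,fx=3.3,fy=3.3,interpolation=2),cv2.resize(b,None,fx=3.3,fy=3.3,interpolation=2)]))
E
```

```text
(no output)
```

View pics/crop1.png

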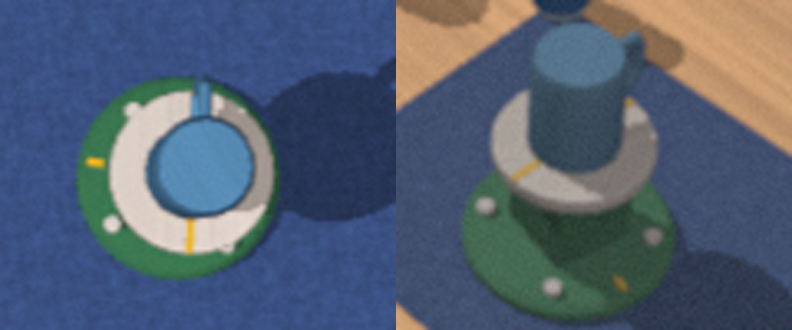

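The crop confirms the cobalt mug on the wheel, with its handle away from the robot. The foot's yellow marks are at about (299,199) in the top view and (328,276) in the side view. The disc's line is at (328,222) in the top view, roughly 90° off. Next I'll measure.

```bash
python3 - <<'E'
from h import *
T=cv2.imread("pics/top0.png");S=cv2.imread("pics/side0.png")
def blobs(img,box,lo,hi,mn=4):
    u0,v0,u1,v1=box; m=cv2.inRange(cv2.cvtColor(img[v0:v1,u0:u1],cv2.COLOR_BGR2HSV),lo,hi)
    n,l,s,c=cv2.connectedComponentsWithStats(m); return [(c[i]+[u0,v0],s[i,4]) for i in range(1,n) if s[i,4]>=mn]
for c,bt in blobs(T,(285,170,365,240),(18,110,120),(35,255,255)): print("T",c.round(1),bt,at_z("top",*c,.014).round(4),at_z("top",*c,.1015).round(4))
for c,bt in blobs(S,(270,210,350,290),(14,110,80),(35,255,255)): print("S",c.round(1),bt,at_z("side",*c,.014).round(4),at_z("side",*c,.1015).round(4))
def circ(img,cam,q,z,name):
    pass
# mug tops
for (nm,box,lo,hi,z) in (("blue",(310,178,352,220),(95,110,120),(125,255,255),.1815),("white",(140,250,195,290),(0,0,150),(180,90,255),.098)):
    u0,v0,u1,v1=box; m=cv2.inRange(cv2.cvtColor(T[v0:v1,u0:u1],cv2.COLOR_BGR2HSV),lo,hi)
    print(nm,(m>0).sum())
    mm=cv2.morphologyEx(m,cv2.MORPH_OPEN,cv2.getStructuringElement(2,(13,13)))
    cs,_=cv2.findContours(mm,0,1); c=max(cs,key=cv2.contourArea); (x,y),r=cv2.minEnclosingCircle(c); M=cv2.moments(c)
    x2,y2=M["m10"]/M["m00"],M["m01"]/M["m00"]
    print((x+u0,y+v0,r),(x2+u0,y2+v0),at_z("top",x+u0,y+v0,z).round(4),at_z("top",x2+u0,y2+v0,z).round(4))
# handle direction
for q,cam in (("blue_mug","top"),("white_mug","top"),("ware_board","top"),("lock_pin","top")):
    vision.grab_frame(cam)if q=="blue_mug" else 0
    for r in nets.cut_out(q,cam)[:3]:
        m=r["region"]; v,u=np.nonzero(m); rect=cv2.minAreaRect(np.c_[u,v].astype(np.float32))
        print(q,round(r["score"],2),m.sum(),u.min(),u.max(),v.min(),v.max(),np.round(rect[0],1),np.round(rect[1],1),round(rect[2],1))
        if q!="blue_mug" or r["score"]>.7:
            np.save(f"pics/{q}_{r['score']:.2f}.npy",m)
E
```

```text
T [298.6 198.9] 17 [0.5668 0.0149 0.014 ] [0.562  0.0185 0.1015]
T [327.2 220.9] 23 [ 0.5156 -0.0551  0.014 ] [ 0.5151 -0.0457  0.1015]
S [271.9 211.4] 17 [0.5848 0.1302 0.014 ] [0.5294 0.0639 0.1015]
S [346.7 211.6] 22 [0.7263 0.0067 0.014 ] [ 0.6577 -0.0481  0.1015]
S [299.2 241. ] 13 [0.5698 0.0121 0.014 ] [ 0.5159 -0.0432  0.1015]
S [327.5 275.5] 10 [ 0.5483 -0.1051  0.014 ] [ 0.4963 -0.1494  0.1015]
blue 728
(331.0, 200.5, 15.041708946228027) (331.0990045735808, 200.1199892386333) [ 0.5562 -0.0438  0.1815] [ 0.557  -0.044   0.1815]
white 584
(163.0, 272.0, 13.416507720947266) (163.29725256537571, 272.0695134061569) [0.3922 0.315  0.098 ] [0.3921 0.3143 0.098 ]
blue_mug 0.87 775 299 328 275 314 [311.6 297.3] [36.  29.8] 37.6
blue_mug 0.7 922 314 347 172 215 [332.8 197.3] [32.2 40.8] 33.7
white_mug 0.84 917 82 120 219 247 [101. 233.] [28. 38.] 90.0
white_mug 0.64 926 142 185 254 286 [165.4 271.6] [29.1 42.1] 71.6
ware_board 0.73 6322 144 205 145 295 [174.4 220. ] [ 54.8 149.3] 3.1
lock_pin 0.93 699 389 472 258 269 [430.5 263.8] [10.9 83.2] 87.4
```

```bash
python3 - <<'E'
from h import *
import glob
mb=np.load("pics/blue_mug_0.70.npy"); mw=np.load("pics/white_mug_0.64.npy")
board=np.load(glob.glob("pics/ware_board*.npy")[0]); pin=np.load(glob.glob("pics/lock_pin*.npy")[0])
for nm,m,c,zt in (("blue",mb,np.array([.5566,-.044]),.1015),("white",mw,np.array([.392,.3146]),.018)):
    v,u=np.nonzero(m)
    P=np.array([at_z("top",a,b,zt+.06)[:2] for a,b in zip(u,v)])-c
    far=P[np.linalg.norm(P,axis=1)>.046]; d=far.mean(0); print(nm,len(far),np.degrees(np.arctan2(d[1],d[0])),np.linalg.norm(far,axis=1).max(), P.mean(0))
board=board|mw
cs,_=cv2.findContours(board.astype(np.uint8),0,1); h=cv2.convexHull(np.vstack(cs))
rc=cv2.boxPoints(cv2.minAreaRect(h)); W=np.array([at_z("top",*p,.018)[:2] for p in rc]); print("board",W.round(4),W.mean(0).round(4))
e=W[1]-W[0]; print(np.degrees(np.arctan2(e[1],e[0])),[np.linalg.norm(W[i]-W[i-1]).round(3) for i in range(4)])
v,u=np.nonzero(pin); P=np.array([at_z("top",a,b,.04)[:2] for a,b in zip(u,v)])
l=cv2.fitLine(P.astype(np.float32),cv2.DIST_HUBER,0,.001,.001).ravel(); print("pin",l,np.degrees(np.arctan2(l[1],l[0])),P.min(0),P.max(0))
print(goal([.5566,-.044,.23],np.radians(90)))
E
```

```text
Traceback (most recent call last):
FileNotFoundError: [Errno 2] No such file or directory: 'pics/blue_mug_0.70.npy'
```

```bash
python3 - <<'E'
from h import *
import glob
rs=[r["region"] for r in nets.cut_out("blue_mug","top")]; mb=next((m for m in rs if m[198,331]),None)
mw=np.load("pics/white_mug_0.64.npy")
board=np.load(glob.glob("pics/ware_board*.npy")[0]); pin=np.load(glob.glob("pics/lock_pin*.npy")[0])
for nm,m,c,zt in (("blue",mb,np.array([.5566,-.044]),.1015),("white",mw,np.array([.392,.3146]),.018)):
    if m is None: continue
    v,u=np.nonzero(m)
    P=np.array([at_z("top",a,b,zt+.06)[:2] for a,b in zip(u,v)])-c
    far=P[np.linalg.norm(P,axis=1)>.046]; d=far.mean(0); print(nm,len(far),np.degrees(np.arctan2(d[1],d[0])),np.linalg.norm(far,axis=1).max(), P.mean(0))
board=board|mw
cs,_=cv2.findContours(board.astype(np.uint8),0,1); h=cv2.convexHull(np.vstack(cs))
rc=cv2.boxPoints(cv2.minAreaRect(h)); W=np.array([at_z("top",*p,.018)[:2] for p in rc]); print("board",W.round(4),W.mean(0).round(4))
e=W[1]-W[0]; print(np.degrees(np.arctan2(e[1],e[0])),[np.linalg.norm(W[i]-W[i-1]).round(3) for i in range(4)])
v,u=np.nonzero(pin); P=np.array([at_z("top",a,b,.04)[:2] for a,b in zip(u,v)])
l=cv2.fitLine(P.astype(np.float32),cv2.DIST_HUBER,0,.001,.001).ravel(); print("pin",l,np.degrees(np.arctan2(l[1],l[0])),P.min(0),P.max(0))
print(goal([.5566,-.044,.23],np.radians(90)))
E
```

```text
blue 38 -1.4569700271809438 0.05982399389544982 [ 0.00479473 -0.00094593]
white 33 71.73487475587451 0.0552942629654632 [ 0.00276471 -0.00186967]
board [[0.331  0.389 ]
 [0.6905 0.3807]
 [0.6864 0.242 ]
 [0.3273 0.2511]] [0.5088 0.3157]
-1.32494694454424 [np.float64(0.138), np.float64(0.36), np.float64(0.139), np.float64(0.359)]
pin [ 0.07565673 -0.9971339   0.42179626 -0.30984944] -85.66104 [ 0.40696897 -0.39342544] [ 0.43750488 -0.19959501]
(array([-540.44166881, -459.76303904,    1.29386691]), array([ 8.24601578e-04, -2.93335408e-04, -1.90668459e+01]))
```

>>> play_rows(
  rows=[
    [-43,-37,0,0,0,-2.5,1],
    [-86,-73,0,0,0,-5,1],
    [-130,-110,0,0,0,-7.5,1],
    [-173,-147,0,0,0,-10,1],
    [-217,-184,0,0,0,-12.5,1],
    [-260,-221,0,0,0,-15,1],
    [-303,-258,0,0,0,-17,1],
    [-346,-294,0,0,0,-19,1],
  ],
  squeeze=40,
)

```text
t: 2.5
tcp_pos: [0.4278, 0.1745, 0.2317]
eef_rot: [-0.0, 3.141, 0.001]
wrist_force: [0.7, -0.1, 0.2]
finger_gap: 0.085
gripper_force: 0.0
```

```bash
python3 -c "
from h import *
print(manip.get_obs()['q'].round(2)); print(goal([.5566,-.044,.20],np.radians(90)))"
```

```text
[ 0.39  0.05 -0.36  1.15  0.    0.39]
(array([-128.7868609 , -218.5661423 ,   31.66944032]), array([0.02649601, 0.05207945, 0.00077144]))
```

>>> play_rows(
  rows=[
    [-28,-48,0,0,0,0,1],
    [-56,-95,0,0,0,0,1],
    [-84,-143,0,0,0,0,1],
    [-112,-191,10,0,0,0,1],
    [-129,-218,25,0,0,0,1],
    [-129,-218,32,0,0,0,1],
    [-129,-218,32,0,0,0,1],
    [-129,-218,32,0,0,0,1],
  ],
)

```text
t: 3.5
tcp_pos: [0.5555, -0.0411, 0.1999]
eef_rot: [-0.0, 3.141, 0.0]
wrist_force: [0.2, -0.0, -0.2]
finger_gap: 0.085
gripper_force: 0.0
```

```bash
python3 -c "
from h import *
print(manip.get_obs()['tcp_pos']); c=vision.get_calibration('wrist'); f=vision.grab_frame('wrist'); cv2.imwrite('pics/w1.png',f); print(c)
for r in nets.tip_of('blue_mug','wrist'): print(r)
print('rim centre top proj',proj('wrist',[.5566,-.044,.1815],c))"
```

```text
[ 0.55551313 -0.0410503   0.19985128]
{'fx': 325.19226210127806, 'fy': 325.19226210127806, 'cx': 283.815183336375, 'cy': 207.82151943392336, 'eye': array([ 0.4836346 , -0.04158637,  0.34260391]), 'orientation': array([-0.22485488, -0.22412102,  1.55966074])}
{'position': [0.5589, -0.0435, 0.1049], 'score': 0.85}
rim centre top proj (np.float64(279.45955520541656), np.float64(253.1115604217885))
```

View pics/w1.png

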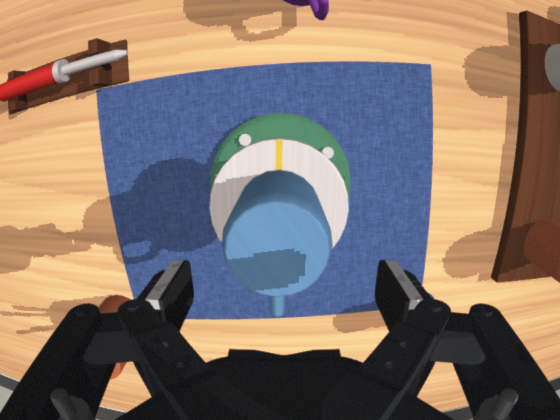

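Wrist view: the mug top is centred at about (277,250) between the fingers, and its handle points straight down in the image (world +x). The fingers straddle it and are clear of the handle. I'll descend and grip.

>>> play_rows(
  rows=[
    [-1.7,-3.5,0,0,0,0,1],
    [-1.7,-3.5,30,0,0,0,1],
    [-1.7,-3.5,55,0,0,0,1],
    [-1.7,-3.5,72,0,0,0,1],
    [-1.7,-3.5,72,0,0,0,1],
    [-1.7,-3.5,72,0,0,0,0.5],
    [-1.7,-3.5,72,0,0,0,0.5],
    [-1.7,-3.5,72,0,0,0,0.5],
  ],
  squeeze=35,
)

```text
t: 4.6
tcp_pos: [0.5584, -0.0454, 0.1289]
eef_rot: [0.002, 3.139, 0.0]
wrist_force: [-1.4, 0.9, 6.2]
finger_gap: 0.0621
gripper_force: 38.9
```

>>> play_rows(
  rows=[
    [0,0,-20,0,0,0,0.5],
    [0,0,-50,0,0,0,0.5],
    [5,15,-75,0,0,-5,0.5],
    [12,60,-80,0,0,-15,0.5],
    [20,115,-80,0,0,-25,0.5],
    [28,170,-80,0,0,-35,0.5],
    [36,225,-80,0,0,-45,0.5],
    [44,280,-80,0,0,-55,0.5],
  ],
)

```text
t: 5.6
tcp_pos: [0.5134, 0.2362, 0.2076]
eef_rot: [-1.457, 2.783, -0.001]
wrist_force: [2.0, -0.9, -1.9]
finger_gap: 0.0622
gripper_force: 39.3
```

```bash
python3 -c "
from h import *
o=manip.get_obs();print(o['q'].round(2),o['finger_gap'],o['gripper_force']); print(goal([.508,.3145,.10],np.radians(180)))
vision.grab_frame('top')
for r in nets.tip_of('plug','top'): print(r)
cv2.imwrite('pics/top1.png',vision.grab_frame('top'));cv2.imwrite('pics/side1.png',vision.grab_frame('side'))
for r in nets.tip_of('plug','side'): print(r)
"
```

```text
[ 0.43  0.26 -0.18  1.14 -0.   -0.53] 0.06218668423816613 39.319592490792274
(array([-61.21070182,  49.0958871 , 107.5649919 ]), array([-3.66605561e-02,  8.68958108e-03, -3.47443130e+01]))
{'position': [0.5545, -0.0453, 0.0969], 'score': 0.96}
{'position': [0.5584, -0.0491, 0.1042], 'score': 0.86}
{'position': [0.7135, 0.1306, 0.0005], 'score': 0.29}
```

>>> play_rows(
  rows=[
    [-15,12,0,0,0,-9,0.5],
    [-35,28,10,0,0,-18,0.5],
    [-50,40,30,0,0,-27,0.5],
    [-61,49,60,0,0,-34.7,0.5],
    [-61,49,90,0,0,-34.7,0.5],
    [-61,49,107,0,0,-34.7,0.5],
    [-61,49,107,0,0,-34.7,0.5],
    [-61,49,107,0,0,-34.7,0.5],
  ],
)

```text
t: 6.85
tcp_pos: [0.5097, 0.3125, 0.1015]
eef_rot: [-2.212, 2.229, -0.001]
wrist_force: [0.5, 0.0, -1.9]
finger_gap: 0.062
gripper_force: 39.4
```

```bash
python3 - <<'E'
from h import *
print(goal([.508,.3145,.0465],np.radians(180)))
T=cv2.imread("pics/top1.png");S=cv2.imread("pics/side1.png")
for nm,I,box in (("top",T,(285,170,365,240)),("side",S,(270,200,350,290))):
    u0,v0,u1,v1=box; m=cv2.inRange(cv2.cvtColor(I[v0:v1,u0:u1],cv2.COLOR_BGR2HSV),(16,100,90),(35,255,255))
    n,l,s,c=cv2.connectedComponentsWithStats(m)
    for i in range(1,n):
        if s[i,4]>4: p=c[i]+[u0,v0]; print(nm,p.round(1),s[i,4],*[at_z(nm,*p,z)[:2].round(4) for z in (.014,.1015,.1315)])
a=T[150:250,270:390]; b=S[190:290,260:380]
cv2.imwrite("pics/crop2.png",np.hstack([cv2.resize(k,None,fx=3.3,fy=3.3,interpolation=2) for k in (a,b)]))
E
```

```text
(array([-1.93967269,  1.77817463, 54.9884213 ]), array([-0.08226685,  0.04537244, -0.43330215]))
top [328.5 183. ] 24 [ 0.6072 -0.056 ] [ 0.599  -0.0465] [ 0.5962 -0.0432]
top [329.1 200.5] 67 [ 0.565  -0.0586] [ 0.5604 -0.0489] [ 0.5588 -0.0456]
top [298.6 198.9] 17 [0.5668 0.0149] [0.562  0.0185] [0.5604 0.0197]
top [327.2 220.6] 26 [ 0.5164 -0.0552] [ 0.5159 -0.0458] [ 0.5157 -0.0426]
side [313.6 222.6] 47 [0.6374 0.0334] [ 0.5771 -0.0239] [ 0.5565 -0.0435]
side [326.9 222.9] 15 [0.6614 0.0113] [ 0.5989 -0.0439] [ 0.5775 -0.0628]
side [299.3 240.9] 17 [0.5701 0.0121] [ 0.5161 -0.0432] [ 0.4976 -0.0621]
side [327.5 275.4] 11 [ 0.5486 -0.1049] [ 0.4967 -0.1493] [ 0.4788 -0.1645]
```

View pics/crop2.png

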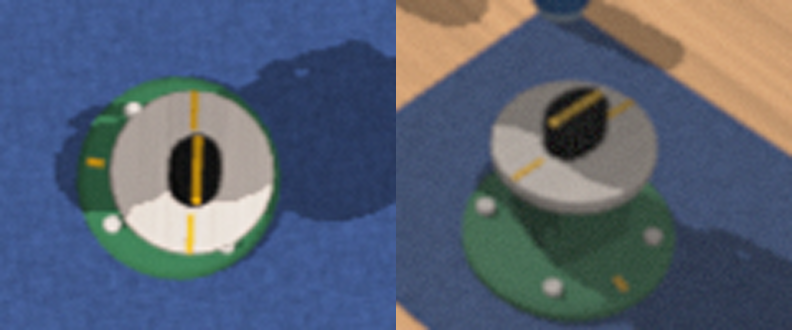

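>>> play_rows(
  rows=[
    [-1.9,1.8,15,0,0,-0.4,0.5],
    [-1.9,1.8,30,0,0,-0.4,0.5],
    [-1.9,1.8,42,0,0,-0.4,0.5],
    [-1.9,1.8,48,0,0,-0.4,0.5],
    [-1.9,1.8,51,0,0,-0.4,0.5],
    [-1.9,1.8,53,0,0,-0.4,0.5],
    [-1.9,1.8,54,0,0,-0.4,0.5],
    [-1.9,1.8,54,0,0,-0.4,0.5],
  ],
)

```text
t: 7.85
tcp_pos: [0.5071, 0.3146, 0.0465]
eef_rot: [-2.222, 2.221, -0.0]
wrist_force: [-0.1, -0.7, -2.7]
finger_gap: 0.0622
gripper_force: 39.4
```

>>> play_rows(
  rows=[
    [0,0,0.5,0,0,0,0.5],
    [0,0,1,0,0,0,0.5],
    [0,0,1.3,0,0,0,0.5],
    [0,0,1.6,0,0,0,0.5],
    [0,0,1.6,0,0,0,0.5],
    [0,0,1.6,0,0,0,1],
    [0,0,1.6,0,0,0,1],
    [0,0,1.6,0,0,0,1],
  ],
)

```text
t: 8.85
tcp_pos: [0.5069, 0.3146, 0.0446]
eef_rot: [-2.222, 2.221, 0.0]
wrist_force: [-0.3, 0.6, -0.2]
finger_gap: 0.0851
gripper_force: 0.0
```

```bash
python3 - <<'E'
from h import *
o=manip.get_obs();print(o['tcp_pos'],o['wrist_force'],o['q'].round(2)); print(goal([.5575,-.0448,.20],np.radians(89.5)))
E
```

```text
[0.50694178 0.31461549 0.04460046] [-0.3453878   0.62954634 -0.19224103] [ 0.56  0.44 -0.31  0.82  0.   -1.02]
(array([ 359.43840507,  -50.34524021, -155.41568365]), array([-2.41997613e-03,  1.72179637e-03, -8.94658514e+01]))
```

>>> play_rows(
  rows=[
    [0,0,-30,0,0,0,1],
    [0,0,-75,0,0,0,1],
    [40,-5,-115,0,0,10,1],
    [100,-14,-125,0,0,20,1],
    [160,-22,-125,0,0,30,1],
    [220,-31,-125,0,0,40,1],
    [280,-40,-125,0,0,50,1],
    [340,-48,-125,0,0,60,1],
  ],
)

```text
t: 9.85
tcp_pos: [0.5553, -0.0273, 0.1699]
eef_rot: [-0.805, 3.036, -0.0]
wrist_force: [1.7, -0.2, -0.2]
finger_gap: 0.0856
gripper_force: 0.0
```

```bash
python3 - <<'E'
from h import *
o=manip.get_obs();print(o['tcp_pos'],o['q'].round(2)); print(goal([.5575,-.0448,.107],np.radians(89.5)))
E
```

```text
[ 0.55532487 -0.02734805  0.16985148] [-0.05  0.26 -0.26  1.05  0.   -0.57]
(array([  6.80015267, -16.21560646,  62.85238658]), array([-8.44556816e-03,  4.09148995e-02,  3.02083932e+01]))
```

>>> play_rows(
  rows=[
    [6.8,-16,0,0,0,10,1],
    [6.8,-16,5,0,0,20,1],
    [6.8,-16,20,0,0,30.2,1],
    [6.8,-16,40,0,0,30.2,1],
    [6.8,-16,55,0,0,30.2,1],
    [6.8,-16,63,0,0,30.2,1],
    [6.8,-16,63,0,0,30.2,1],
    [6.8,-16,63,0,0,30.2,1],
  ],
)

```text
t: 10.85
tcp_pos: [0.5577, -0.0427, 0.1073]
eef_rot: [0.004, 3.141, -0.0]
wrist_force: [-0.1, -0.1, -0.7]
finger_gap: 0.085
gripper_force: 0.0
```

```bash
python3 - <<'E'
from h import *
o=manip.get_obs();print(o['tcp_pos'],o['q'].round(2),o['wrist_force']); print(goal([.5575,-.0448,.107],np.radians(89.5)))
E
```

```text
[ 0.5577287  -0.04269504  0.10729928] [-0.08  0.32 -0.34  0.92 -0.   -0.07] [-0.1132551  -0.14634284 -0.68317746]
(array([ 0.22299899, -2.10556994,  0.29932401]), array([-0.00671976,  0.0545219 ,  0.33701339]))
```

>>> play_rows(
  rows=[
    [0.2,-2.1,0,0,0,0,0.9],
    [0.2,-2.1,0,0,0,0,0.7],
    [0.2,-2.1,0,0,0,0,0.5],
    [0.2,-2.1,0,0,0,0,0.2],
    [0.2,-2.1,0,0,0,0,0.2],
    [0.2,-2.1,0,0,0,0,0.2],
    [0.2,-2.1,0,0,0,0,0.2],
    [0.2,-2.1,0,0,0,0,0.2],
  ],
  squeeze=25,
)

```text
t: 11.85
tcp_pos: [0.5571, -0.0452, 0.1069]
eef_rot: [0.005, 3.141, -0.002]
wrist_force: [-1.7, -4.7, 5.3]
finger_gap: 0.0317
gripper_force: 27.1
```

```bash
python3 - <<'E'
from h import *
o=manip.get_obs();print(o); print(goal([.5575,-.0448,.107],np.radians(171.5)))
E
```

```text
{'t': 11.85, 'q': array([-0.08044504,  0.31771852, -0.33694477,  0.91578541, -0.00098112,
       -0.07727998]), 'qd': array([-5.41449524e-05, -1.28146472e-04,  6.58432108e-05, -6.56997209e-04,
       -2.83266936e-04, -4.82000982e-04]), 'joint_torque': array([ 2.52345152e+00, -4.81901586e+01,  2.95287305e+01, -6.30159471e-01,
        1.49709463e+00,  3.54987883e-02]), 'tcp_pos': array([ 0.5571066 , -0.0452391 ,  0.10694788]), 'eef_rot': array([ 4.97151759e-03,  3.14131907e+00, -1.57923941e-03]), 'wrist_force': array([-1.65931488, -4.73125258,  5.33929037]), 'torque': array([-0.96333214,  0.34729108,  0.05591162]), 'gripper_force': 27.068314757198095, 'finger_gap': 0.03172203392228832}
(array([-0.39202728,  0.44028892, -0.05245766]), array([-5.85457659e-02, -2.82498765e-02, -8.16813469e+01]))
```

>>> play_rows(
  rows=[
    [0,0,0,0,0,-6,0.2],
    [0,0,0,0,0,-16,0.2],
    [0,0,0,0,0,-26,0.2],
    [0,0,0,0,0,-36,0.2],
    [0,0,0,0,0,-46,0.2],
    [0,0,0,0,0,-56,0.2],
    [0,0,0,0,0,-66,0.2],
    [0,0,0,0,0,-75,0.2],
  ],
)

```text
t: 12.85
tcp_pos: [0.5565, -0.0444, 0.107]
eef_rot: [1.915, -2.49, -0.002]
wrist_force: [-4.0, -2.0, 7.5]
finger_gap: 0.0314
gripper_force: 27.5
```

```bash
python3 - <<'E'
from h import *
o=manip.get_obs();print(o['tcp_pos'],o['q'].round(2),o['wrist_force'],o['torque'],o['finger_gap']); print(goal([.5575,-.0453,.107],np.radians(171.5)))
E
```

```text
[ 0.55646123 -0.04440375  0.10696424] [-0.08  0.32 -0.34  0.92  0.   -1.39] [-3.98598305 -1.96255118  7.52004731] [-0.47588448  0.63629759 -0.04996221] 0.03144356166602879
(array([ 0.59976736, -1.23389231, -0.03717977]), array([ 0.04854929,  0.03490717, -6.36415685]))
```

>>> play_rows(
  rows=[
    [0,0,0,0,0,-4,0.2],
    [0,0,0,0,0,-6.5,0.2],
    [0,0,0,0,0,-6.5,0.2],
    [0,0,0,0,0,-6.5,0.2],
    [0,0,0,0,0,-6.5,0.2],
    [0,0,0,0,0,-6.5,0.2],
    [0,0,0,0,0,-6.5,0.2],
    [0,0,0,0,0,-6.5,0.2],
  ],
)

```text
t: 13.85
tcp_pos: [0.5564, -0.0444, 0.107]
eef_rot: [2.047, -2.383, -0.002]
wrist_force: [-4.2, -1.1, 7.1]
finger_gap: 0.0315
gripper_force: 27.5
```

```bash
python3 - <<'E'
from h import *
o=manip.get_obs();print(o['tcp_pos'],o['q'].round(2),o['wrist_force'],o['torque'],o['finger_gap']); print(goal([.5565,-.0453,.107],np.radians(171.5)))
E
```

```text
[ 0.55639767 -0.04437637  0.10695763] [-0.08  0.32 -0.34  0.92  0.   -1.5 ] [-4.15075549 -1.1108968   7.14128594] [-0.41279975  0.70071317  0.00775707] 0.03148271116829596
(array([ 0.89767827, -0.24013517, -0.04319264]), array([ 0.05432375,  0.03793681, -0.15646364]))
```

Now I'll open, rise and step aside toward the pin, then look at the wheel.

>>> play_rows(
  rows=[
    [0,0,0,0,0,0,0.6],
    [0,0,0,0,0,0,1],
    [0,0,0,0,0,0,1],
    [0,0,0,0,0,0,1],
    [0,0,-20,0,0,0,1],
    [0,0,-50,0,0,0,1],
    [0,0,-85,0,0,0,1],
    [0,0,-100,0,0,0,1],
  ],
)

```text
t: 14.85
tcp_pos: [0.5581, -0.0448, 0.2086]
eef_rot: [-2.046, 2.381, -0.003]
wrist_force: [-0.7, 0.5, -0.1]
finger_gap: 0.0855
gripper_force: 0.0
```

```bash
python3 - <<'E'
from h import *
o=manip.get_obs();print(o['tcp_pos'],o['q'].round(2)); 
# pin yaw: axis 94.3deg, fingers perpendicular -> 184.3
print(goal([.425,-.345,.207],np.radians(184.3)))
for cam in ("side","top"):
    f=vision.grab_frame(cam); cv2.imwrite(f"pics/{cam}2.png",f)
    for q in("pin_rest","lock_pin"):
        print(cam,q,[(np.round(r["position"],4),round(r["score"],2)) for r in nets.tip_of(q,cam)][:2])
for q in ("lock_pin",):
    m=nets.cut_out(q,"top")[0]["region"]; v,u=np.nonzero(m)
    hs=cv2.cvtColor(cv2.imread("pics/top2.png"),cv2.COLOR_BGR2HSV); red=m&(hs[...,1]>150)&((hs[...,0]<10)|(hs[...,0]>170))
    v2,u2=np.nonzero(red); P=np.array([at_z("top",a,b,.044)[:2] for a,b in zip(u2,v2)]); print("red",len(P),P.mean(0),P.min(0),P.max(0))
    sh=m&~red&(np.arange(560)[None]<425); v2,u2=np.nonzero(sh); P2=np.array([at_z("top",a,b,.04)[:2] for a,b in zip(u2,v2)]); print("shank",len(P2),P2.mean(0),P2.max(0))
    d=P2.mean(0)-P.mean(0); print(np.degrees(np.arctan2(d[1],d[0])))
E
```

```text
[ 0.55811533 -0.04480223  0.20862662] [-0.08  0.25 -0.19  1.13  0.   -1.5 ]
(array([316.8298322 ,  86.36129931,   1.27317779]), array([-1.66576954e-01,  1.34542920e-04, -1.29671537e+01]))
side pin_rest [(array([ 0.4236, -0.343 , -0.0006]), 0.65)]
side lock_pin [(array([ 0.4205, -0.28  ,  0.0377]), 0.75)]
top pin_rest []
top lock_pin []
red 108 [ 0.42556138 -0.37959792] [ 0.4141342  -0.39170312] [ 0.4377863  -0.36605903]<stdin>:13: RuntimeWarning: Mean of empty slice.
  ret = ret.dtype.type(ret / rcount)
Traceback (most recent call last):
ValueError: zero-size array to reduction operation maximum which has no identity
```

```bash
python3 - <<'E'
from h import *
T=cv2.imread("pics/top0.png"); hs=cv2.cvtColor(T,cv2.COLOR_BGR2HSV)
import glob; m=np.load(glob.glob("pics/lock_pin*.npy")[0])
red=(hs[...,1]>150)&((hs[...,0]<8)|(hs[...,0]>172)); red[:, :420]=0; red[:,480:]=0; red[:250]=0; red[275:]=0
v,u=np.nonzero(red); P=np.array([at_z("top",a,b,.042)[:2] for a,b in zip(u,v)]); print("red",len(P),P.mean(0),P.min(0),P.max(0))
for c0 in range(388,476,8):
    s=m[:,c0:c0+8]; v,u=np.nonzero(s)
    if len(v)>8: print(c0+3.5,v.mean().round(2),at_z("top",c0+u.mean(),v.mean(),.040)[:2].round(4),len(v))
S=cv2.imread("pics/side2.png"); u0,v0,u1,v1=270,200,350,290
mm=cv2.inRange(cv2.cvtColor(S[v0:v1,u0:u1],cv2.COLOR_BGR2HSV),(14,100,80),(35,255,255))
n,l,s,c=cv2.connectedComponentsWithStats(mm)
for i in range(1,n):
    if s[i,4]>4: p=c[i]+[u0,v0]; print(p.round(1),s[i,4],*[at_z("side",*p,z)[:2].round(4) for z in (.014,.1015,.1315)])
cv2.imwrite("pics/crop3.png",np.hstack([cv2.resize(k,None,fx=3.3,fy=3.3,interpolation=2) for k in (S[190:290,260:380],S[310:410,300:420])]))
E
```

```text
red 504 [ 0.42345482 -0.34219563] [ 0.40676393 -0.39262963] [ 0.43991544 -0.28977296]
391.5 266.18 [ 0.4135 -0.2077] 33
399.5 265.66 [ 0.4151 -0.2237] 50
407.5 265.0 [ 0.4172 -0.2428] 40
415.5 265.0 [ 0.4177 -0.2615] 40
423.5 264.24 [ 0.42   -0.2814] 71
431.5 264.18 [ 0.4206 -0.2991] 85
439.5 263.24 [ 0.4233 -0.3176] 86
447.5 263.24 [ 0.4238 -0.3361] 84
455.5 262.94 [ 0.425  -0.3548] 87
463.5 262.5 [ 0.4266 -0.3735] 80
471.5 262.56 [ 0.4268 -0.388 ] 43
[276.9 204.6] 168 [0.6101 0.1402] [0.5524 0.0729] [0.5326 0.0499]
[341.6 204.9] 186 [0.7339 0.0317] [ 0.6646 -0.0254] [ 0.6409 -0.045 ]
[302.7 219.6] 15 [0.6239 0.0585] [ 0.5648 -0.0011] [ 0.5446 -0.0216]
[314.5 222.4] 63 [0.6393 0.0325] [ 0.5789 -0.0247] [ 0.5581 -0.0443]
[324.7 243.7] 21 [ 0.6097 -0.0335] [ 0.552  -0.0845] [ 0.5322 -0.102 ]
[327.5 275.4] 11 [ 0.5486 -0.1049] [ 0.4967 -0.1493] [ 0.4788 -0.1645]
```

View pics/crop3.png

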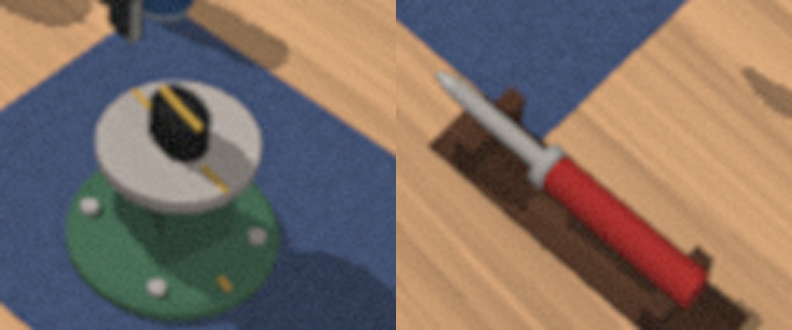

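>>> play_rows(
  rows=[
    [53,14,0,0,0,-3,1],
    [106,29,0,0,0,-6,1],
    [160,43,10,0,0,-9,1],
    [213,58,30,0,0,-12,1],
    [266,72,50,0,0,-13,1],
    [317,86,80,0,0,-13,1],
    [317,86,108,0,0,-13,1],
    [317,86,108,0,0,-13,1],
  ],
)

```text
t: 16.2
tcp_pos: [0.4217, -0.344, 0.0958]
eef_rot: [2.302, -2.137, -0.01]
wrist_force: [-0.7, -0.1, -0.4]
finger_gap: 0.0853
gripper_force: 0.0
```

```bash
python3 - <<'E'
from h import *
c=vision.get_calibration('wrist'); f=vision.grab_frame('wrist')
o=manip.get_obs();print(o['tcp_pos'],o['q'].round(2)); print(goal([.4245,-.344,.0175],np.radians(184.2)))
hs=cv2.cvtColor(f,cv2.COLOR_BGR2HSV); red=((hs[...,1]>140)&(hs[...,2]>60)&((hs[...,0]<8)|(hs[...,0]>172))).astype(np.uint8)
n,l,s,ce=cv2.connectedComponentsWithStats(red); i=1+s[1:,4].argmax(); v,u=np.nonzero(l==i); print(s[i],ce[i])
P=np.array([at_z("wrist",a,b,.044,c)[:2] for a,b in zip(u[::3],v[::3])])
L=cv2.fitLine(P.astype(np.float32),2,0,.01,.01).ravel(); print(P.mean(0),L,np.degrees(np.arctan2(L[1],L[0]))); print(P.min(0),P.max(0))
print([(np.round(r["position"],4),r["score"]) for r in nets.tip_of("lock_pin","wrist")])
cv2.imwrite("pics/w2.png",f)
E
```

```text
[ 0.42297913 -0.34428603  0.0974335 ] [-0.68  0.31 -0.38  0.89  0.   -2.33]
(array([ 3.40437516e-02, -1.73886033e+00,  7.99295611e+01]), array([0.14406428, 0.14663522, 0.11728259]))
[ 263  153   40  153 5545] [282.42416592 226.31361587]
[ 0.42220128 -0.34513201] [ 0.06841243 -0.9976571   0.42220128 -0.34513202] -86.07719
[ 0.40766903 -0.39333412] [ 0.43685361 -0.28713784]
[(array([ 0.4158, -0.2834,  0.0362]), 0.78)]
```

>>> play_rows(
  rows=[
    [0,-0.3,20,0,0,0.2,1],
    [0,-0.3,45,0,0,0.2,1],
    [0,-0.3,65,0,0,0.2,1],
    [0,-0.3,79,0,0,0.2,1],
    [0,-0.3,79,0,0,0.2,0.6],
    [0,-0.3,79,0,0,0.2,0.1],
    [0,-0.3,79,0,0,0.2,0.1],
    [0,-0.3,79,0,0,0.2,0.1],
  ],
  squeeze=60,
)

```text
t: 17.3
tcp_pos: [0.425, -0.3457, 0.0206]
eef_rot: [-2.3, 2.14, -0.002]
wrist_force: [-0.1, -0.6, 4.7]
finger_gap: 0.0222
gripper_force: 58.4
```

>>> play_rows(
  rows=[
    [0,0,0,0,0,0,0.1],
    [0,0,0,0,0,0,0.1],
    [0,0,-10,0,0,0,0.1],
    [0,0,-25,0,0,0,0.1],
    [0,0,-45,0,0,0,0.1],
    [0,0,-60,0,0,0,0.1],
    [0,0,-60,0,0,0,0.1],
    [0,0,-60,0,0,0,0.1],
  ],
)

```text
t: 18.3
tcp_pos: [0.4242, -0.345, 0.0794]
eef_rot: [2.3, -2.14, -0.001]
wrist_force: [0.3, -0.4, -2.1]
finger_gap: 0.022
gripper_force: 58.7
```

```bash
python3 - <<'E'
from h import *
o=manip.get_obs();print(o['tcp_pos'],o['q'].round(2),o['finger_gap'],o['gripper_force'],o['wrist_force'])
f=vision.grab_frame('side'); cv2.imwrite("pics/side3.png",f)
print([(np.round(r["position"],4),r["score"]) for r in nets.tip_of("lock_pin","side")])
m=nets.cut_out("lock_pin","side")[0]["region"]; v,u=np.nonzero(m); print(u.min(),u.max(),v.min(),v.max(), proj("side",[.4169,-.262,.096]))
i=u.argmin(); print("tip px",u[i],v[u==u[i]].mean(),at_z("side",u[i],v[i],.0945))
c=vision.get_calibration('wrist'); f=vision.grab_frame('wrist'); cv2.imwrite("pics/w3.png",f)
hs=cv2.cvtColor(f,cv2.COLOR_BGR2HSV); red=((hs[...,1]>140)&(hs[...,2]>60)&((hs[...,0]<8)|(hs[...,0]>172))).astype(np.uint8)
n,l,s,ce=cv2.connectedComponentsWithStats(red); i=1+s[1:,4].argmax(); v,u=np.nonzero(l==i)
P=np.array([at_z("wrist",a,b,o['tcp_pos'][2]+.0187+.007,c)[:2] for a,b in zip(u[::3],v[::3])])
L=cv2.fitLine(P.astype(np.float32),2,0,.01,.01).ravel(); print(s[i],P.mean(0),np.degrees(np.arctan2(L[1],L[0])),P.min(0),P.max(0))
E
```

```text
[ 0.42424419 -0.3449783   0.07940589] [-0.68  0.32 -0.4   0.85 -0.   -2.33] 0.021965764189499182 58.70857894420624 [ 0.28730075 -0.43803317 -2.07744839]
[(array([ 0.4215, -0.2771,  0.0971]), 0.75)]
314 400 315 386 (np.float64(339.56913979653484), np.float64(336.4717719259906))
tip px 314 316.0 [ 0.41245704 -0.19827624  0.0945    ]
[ 253  179   61  177 9337] [ 0.42484745 -0.35809907] -85.04397 [ 0.41029534 -0.39394131] [ 0.43835817 -0.31099781]
```

```bash
python3 - <<'E'
from h import *
d=np.array([np.cos(np.radians(81.5)),np.sin(np.radians(81.5)),0]); A=np.array([.5563,-.0452,.0506])
print(goal(A-.205*d,np.radians(171.5)),goal([1,1,1],np.radians(184.2))[1])
E
```

```text
(array([ -89.18777517, -108.67909715,   28.35286003]), array([ 0.06042972,  0.0483976 , 12.63403895])) [ 0.05459536  0.05467338 -0.06595912]
```

>>> play_rows(
  rows=[
    [-15,-20,0,0,0,2,0.1],
    [-35,-45,3,0,0,5,0.1],
    [-55,-70,8,0,0,8,0.1],
    [-75,-92,16,0,0,11,0.1],
    [-89,-108,24,0,0,12.6,0.1],
    [-89,-108.7,28,0,0,12.6,0.1],
    [-89,-108.7,28,0,0,12.6,0.1],
    [-89,-108.7,28,0,0,12.6,0.1],
  ],
)

```text
t: 19.5
tcp_pos: [0.526, -0.2492, 0.0518]
eef_rot: [2.05, -2.38, -0.0]
wrist_force: [0.1, -0.6, -1.8]
finger_gap: 0.0219
gripper_force: 58.8
```

```bash
python3 - <<'E'
from h import *
d=np.array([np.cos(np.radians(81.5)),np.sin(np.radians(81.5)),0]); A=np.array([.5563,-.0452,.0506])
o=manip.get_obs();print(o['tcp_pos'],o['finger_gap'],o['wrist_force'])
for s in (.205,.15,.0955): print(goal(A-s*d,np.radians(171.5)))
f=vision.grab_frame('side'); cv2.imwrite("pics/side4.png",f)
m=nets.cut_out("lock_pin","side")[0]["region"]; v,u=np.nonzero(m)
i=u.argmin(); print("tip px",u[i],v[u==u[i]].mean(), "expect",proj("side",A-d*(.205-.0655-.082)+[0,0,.0154]))
f2=vision.grab_frame('top'); cv2.imwrite("pics/top4.png",f2)
print("expect top tip",proj("top",A-d*(.205-.0655-.082)+[0,0,.0154]))
cv2.imwrite("pics/crop4.png",np.hstack([cv2.resize(k,None,fx=3.3,fy=3.3,interpolation=2) for k in (f[200:320,260:380],f2[170:290,300:420])]))
E
```

```text
[ 0.52597642 -0.24921017  0.05181466] 0.021894520924038607 [ 0.14239375 -0.63001345 -1.7935952 ]
(array([-1.25162053,  0.16409501,  1.21444142]), array([ 0.01268701, -0.01155194, -0.01118241]))
(array([-56.25161837,   0.17483059,   1.20335355]), array([ 0.01268701, -0.01155194, -0.01118241]))
(array([-110.75161622,    0.18546857,    1.19236647]), array([ 0.01268701, -0.01155194, -0.01118241]))
tip px 328 261.0 expect (np.float64(327.9376263683174), np.float64(260.0209136554366))
expect top tip (np.float64(350.46674011951063), np.float64(207.34658636764456))
```

View pics/crop4.png

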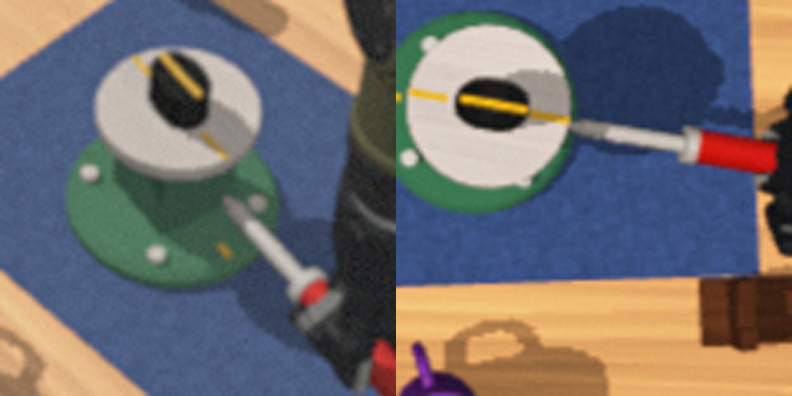

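The crop shows the pin in line with the yellow lines on disc and plug, with its tip just outside the disc edge. I'll insert slowly.

>>> play_rows(
  rows=[
    [-5,0.2,1.2,0,0,0,0.1],
    [-12,0.2,1.2,0,0,0,0.1],
    [-19,0.2,1.2,0,0,0,0.1],
    [-26,0.2,1.2,0,0,0,0.1],
    [-33,0.2,1.2,0,0,0,0.1],
    [-40,0.2,1.2,0,0,0,0.1],
    [-47,0.2,1.2,0,0,0,0.1],
    [-52,0.2,1.2,0,0,0,0.1],
  ],
)

```text
t: 20.65
tcp_pos: [0.534, -0.1966, 0.0505]
eef_rot: [2.052, -2.379, 0.0]
wrist_force: [-1.2, -0.8, -2.1]
finger_gap: 0.0225
gripper_force: 58.8
```

>>> play_rows(
  rows=[
    [-7,0,0,0,0,0,0.1],
    [-14,0,0,0,0,0,0.1],
    [-21,0,0,0,0,0,0.1],
    [-28,0,0,0,0,0,0.1],
    [-35,0,0,0,0,0,0.1],
    [-42,0,0,0,0,0,0.1],
    [-48,0,0,0,0,0,0.1],
    [-53,0,0,0,0,0,0.1],
  ],
)

```text
t: 21.65
tcp_pos: [0.5419, -0.1443, 0.0505]
eef_rot: [-2.051, 2.379, -0.0]
wrist_force: [-0.2, -0.4, -1.4]
finger_gap: 0.022
gripper_force: 58.8
```

```bash
python3 - <<'E'
from h import *
d=np.array([np.cos(np.radians(81.5)),np.sin(np.radians(81.5)),0]); A=np.array([.5563,-.0452,.0506])
o=manip.get_obs();print(o['tcp_pos'],o['finger_gap'],o['wrist_force'],"s",(A-o['tcp_pos'])@d)
E
```

```text
[ 0.54188865 -0.14429799  0.05053478] 0.02195822464009351 [-0.18787213 -0.37494483 -1.40410128] s 0.10013962053744778
```

Almost home, with about 4 mm expected. I'll press in small steps until contact.

>>> play_rows(
  rows=[
    [-1.5,0,0,0,0,0,0.1],
    [-3,0,0,0,0,0,0.1],
    [-4,0,0,0,0,0,0.1],
    [-5,0,0,0,0,0,0.1],
    [-6,0,0,0,0,0,0.1],
    [-6.5,0,0,0,0,0,0.1],
    [-7,0,0,0,0,0,0.1],
    [-7,0,0,0,0,0,0.1],
  ],
)

```text
t: 22.65
tcp_pos: [0.5423, -0.1402, 0.0506]
eef_rot: [2.047, -2.378, 0.005]
wrist_force: [-1.8, -8.5, -1.2]
finger_gap: 0.0221
gripper_force: 58.8
```

>>> play_rows(
  rows=[
    [-1.5,0,0,0,0,0,0.1],
    [-2,0,0,0,0,0,0.1],
    [-2,0,0,0,0,0,0.1],
    [-2,0,0,0,0,0,0.1],
    [-2,0,0,0,0,0,0.6],
    [-2,0,0,0,0,0,1],
    [-2,0,0,0,0,0,1],
    [-2,0,0,0,0,0,1],
  ],
)

```text
t: 23.65
tcp_pos: [0.5432, -0.1354, 0.0505]
eef_rot: [-2.052, 2.379, 0.0]
wrist_force: [-0.1, -0.2, -0.2]
finger_gap: 0.0853
gripper_force: 0.0
```

```bash
python3 - <<'E'
from h import *
o=manip.get_obs();print(o['tcp_pos'],o['finger_gap'],o['wrist_force'],o['q'].round(2))
f=vision.grab_frame('side'); cv2.imwrite("pics/side5.png",f); f2=vision.grab_frame('top')
for cam in ("side","top"):print([(np.round(r["position"],4),r["score"]) for r in nets.tip_of("lock_pin",cam)])
cv2.imwrite("pics/crop5.png",np.hstack([cv2.resize(k,None,fx=3.3,fy=3.3,interpolation=2) for k in (f[200:320,260:380],f2[170:290,300:420])]))
# white mug: handle direction
T=cv2.imread("pics/top0.png")
E
```

```text
[ 0.54321577 -0.13544923  0.05054421] 0.08534032564889725 [-0.13405998 -0.16922994 -0.16411328] [-0.24  0.38 -0.4   0.8   0.   -1.67]
[(array([ 0.551 , -0.075 ,  0.0657]), 0.72), (array([ 0.5594, -0.0487,  0.1016]), 0.52)]
[]
```

View pics/crop5.png

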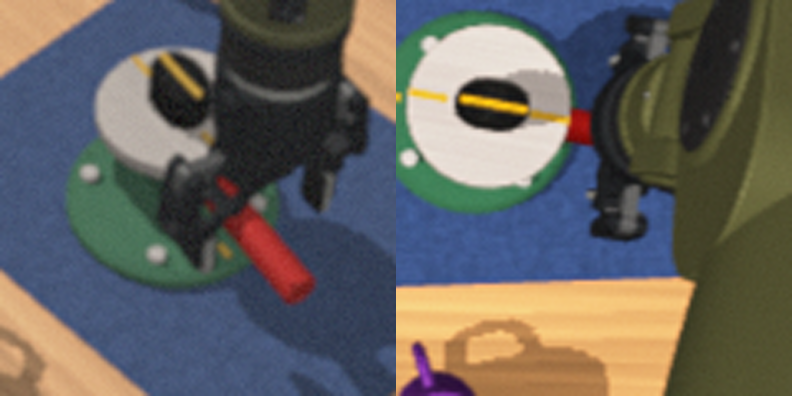

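The pin is home: only the red handle shows outside the housing, and the net puts its origin at (0.551,-0.075), 30 mm from the axis. Next is the white mug.

>>> play_rows(
  rows=[
    [0,0,-30,0,0,0,1],
    [0,0,-80,0,0,0,1],
    [0,0,-135,0,0,0,1],
    [-40,10,-155,0,0,0,1],
    [-95,22,-155,0,0,0,1],
    [-150,35,-155,0,0,0,1],
    [-205,48,-155,0,0,0,1],
    [-260,61,-155,0,0,0,1],
  ],
)

```text
t: 24.85
tcp_pos: [0.5207, 0.1322, 0.2057]
eef_rot: [-2.051, 2.379, -0.0]
wrist_force: [0.7, -0.4, 0.8]
finger_gap: 0.0851
gripper_force: 0.0
```

```bash
python3 - <<'E'
from h import *
o=manip.get_obs();print(o['tcp_pos'],o['q'].round(2)); print(goal([.392,.3146,.14],np.radians(168)))
vision.grab_frame('side')
print([(np.round(r["position"],4),r["score"]) for r in nets.tip_of("lock_pin",'side')])
vision.grab_frame('top')
print([(np.round(r["position"],4),r["score"]) for r in nets.tip_of("lock_pin",'top')])
E
```

```text
[0.52074551 0.13215878 0.20571697] [ 0.25  0.21 -0.24  1.12 -0.   -1.17]
(array([-161.46681842,  154.25634169,   65.66864601]), array([-0.03115895,  0.01397632,  3.52758645]))
[(array([ 0.5523, -0.0769,  0.0653]), 0.87), (array([0.6212, 0.3125, 0.0185]), 0.56)]
[(array([0.6233, 0.3136, 0.017 ]), 0.19)]
```

>>> play_rows(
  rows=[
    [-43,41,0,0,0,1,1],
    [-86,82,0,0,0,2,1],
    [-129,123,10,0,0,3,1],
    [-155,148,25,0,0,3.5,1],
    [-161,154,40,0,0,3.5,1],
    [-161,154,50,0,0,3.5,1],
    [-161,154,50,0,0,3.5,1],
    [-161,154,50,0,0,3.5,1],
  ],
)

```text
t: 26.05
tcp_pos: [0.3934, 0.3115, 0.1558]
eef_rot: [-1.975, 2.443, -0.0]
wrist_force: [1.5, -0.1, -0.5]
finger_gap: 0.0858
gripper_force: 0.0
```

```bash
python3 - <<'E'
from h import *
o=manip.get_obs();print(o['tcp_pos'],o['q'].round(2)); print(goal([.392,.3146,.0454],np.radians(168)))
c=vision.get_calibration('wrist'); f=vision.grab_frame('wrist'); cv2.imwrite('pics/w6.png',f)
print(proj('wrist',[.392,.3146,.098],c))
for r in nets.tip_of('white_mug','wrist')[:3]: print(np.round(r["position"],4),r["score"])
E
```

```text
[0.39343243 0.31148544 0.15581454] [ 0.67  0.18 -0.4   0.99 -0.   -0.69]
(array([ -2.73005535,   2.09942635, 110.4140495 ]), array([-0.02437285,  0.00818492, -0.07889364]))
(np.float64(286.8681089413587), np.float64(231.37187747424073))
[0.3895 0.3131 0.0231] 0.86
[ 0.4754  0.4802 -0.0009] 0.8
[0.6235 0.3101 0.0158] 0.44
```

View pics/w6.png

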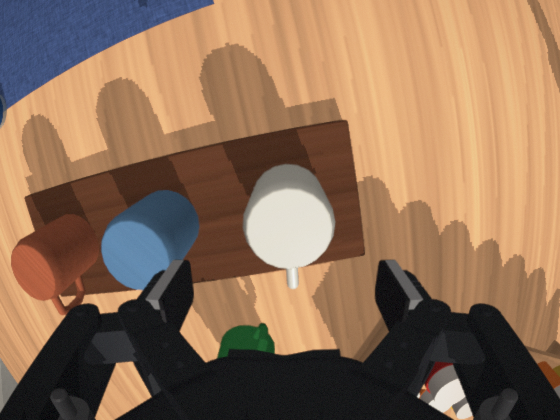

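```bash
cat > fit.py <<'E'
from h import *
from scipy.optimize import least_squares
def fit(f,c,z,x0,rowmin,handle,r=.032,lo=(0,0,140),hi=(180,70,255),box=(225,150,355,300)):
    u0,v0,u1,v1=box
    m=cv2.inRange(cv2.cvtColor(cv2.GaussianBlur(f,(3,3),0)[v0:v1,u0:u1],cv2.COLOR_BGR2HSV),lo,hi)
    cs,_=cv2.findContours(m,cv2.RETR_EXTERNAL,cv2.CHAIN_APPROX_NONE); k=max(cs,key=cv2.contourArea)[:,0]+[u0,v0]
    k=k[(k[:,1]>rowmin)&((k[:,0]<handle[0])|(k[:,0]>handle[1]))]
    P=np.array([at_z("wrist",a,b,z,c)[:2] for a,b in k])
    g=lambda p:np.hypot(*(P-p[:2]).T)-p[2]
    s=least_squares(g,[*x0,r],loss="soft_l1",f_scale=.0005); s2=least_squares(lambda p:g([*p,r]),x0,loss="soft_l1",f_scale=.0005)
    return len(P),s.x,s2.x,np.abs(g(s.x)).mean()
E
python3 - <<'E'
from fit import *
f=cv2.imread("pics/w6.png"); c=vision.get_calibration("wrist")
print(c["eye"]); 
for rm in (215,225,235): print(rm,fit(f,c,.098,[.391,.3146],rm,(280,306)))
# same check on the blue mug, first wrist picture (pose then): top centre by known grip (y -0.0453)
c1={'fx':325.19226,'fy':325.19226,'cx':283.815183,'cy':207.8215,'eye':np.array([.4836346,-.04158637,.34260391]),'orientation':np.array([-.22485488,-.22412102,1.55966074])}
f1=cv2.imread("pics/w1.png")
print(fit(f1,c1,.1815,[.5565,-.045],250,(268,290),lo=(95,90,60),hi=(112,200,255),box=(215,190,340,320)))
E
```

```text
[0.3781002  0.24128833 0.2987742 ]
215 (116, array([0.39008212, 0.31373989, 0.02882429]), array([0.38955773, 0.3093957 ]), np.float64(0.00021676566235843893))
225 (96, array([0.39017856, 0.3138715 , 0.0287252 ]), array([0.38955471, 0.30935471]), np.float64(0.00020253544493555888))
235 (76, array([0.39029178, 0.31390968, 0.02867317]), array([0.38958386, 0.30949974]), np.float64(0.0001817425440914705))
(229, array([ 0.57124983, -0.04580026,  0.03627449]), array([ 0.57400242, -0.04762545]), np.float64(0.0034959695980129137))
```

```bash
python3 - <<'E'
from h import *
print(goal([.3904,.314,.0454],np.radians(168)))
E
```

```text
(array([ -1.33549237,   3.39112658, 110.6451399 ]), array([-0.03989548,  0.03754582, -0.04711555]))
```

>>> play_rows(
  rows=[
    [-1.3,3.4,20,0,0,0,1],
    [-1.3,3.4,55,0,0,0,1],
    [-1.3,3.4,85,0,0,0,1],
    [-1.3,3.4,105,0,0,0,1],
    [-1.3,3.4,110.5,0,0,0,1],
    [-1.3,3.4,110.5,0,0,0,0.5],
    [-1.3,3.4,110.5,0,0,0,0.5],
    [-1.3,3.4,110.5,0,0,0,0.5],
  ],
  squeeze=35,
)

```text
t: 27.15
tcp_pos: [0.3903, 0.3146, 0.0463]
eef_rot: [-1.976, 2.44, -0.001]
wrist_force: [-1.2, -2.1, 7.0]
finger_gap: 0.062
gripper_force: 38.8
```

>>> play_rows(
  rows=[
    [0,0,0,0,0,0,0.5],
    [0,0,0,0,0,0,0.5],
    [0,0,-15,0,0,0,0.5],
    [0,0,-50,0,0,0,0.5],
    [0,0,-95,0,0,0,0.5],
    [0,0,-135,0,0,0,0.5],
    [0,0,-150,0,0,0,0.5],
    [0,0,-150,0,0,0,0.5],
  ],
)

```text
t: 28.15
tcp_pos: [0.3898, 0.3147, 0.1957]
eef_rot: [-1.977, 2.439, 0.0]
wrist_force: [-0.5, 0.4, -2.6]
finger_gap: 0.0619
gripper_force: 39.3
```

```bash
python3 - <<'E'
from fit import *
o=manip.get_obs();print(o['tcp_pos'],o['finger_gap'],o['q'].round(2),o['wrist_force'])
print(goal([.5563,-.0452,.19],np.radians(81.5)))
c=vision.get_calibration("wrist"); f=vision.grab_frame("wrist"); cv2.imwrite("pics/w7.png",f)
zt=o['tcp_pos'][2]+.0526; print("top centre expect px",proj("wrist",[*o['tcp_pos'][:2],zt],c))
E
```

```text
[0.38981471 0.31468462 0.19567399] 0.06188295940150653 [ 0.68  0.15 -0.34  1.08  0.   -0.68] [-0.51719423  0.40252333 -2.62699842]
(array([ 317.55784402, -237.47366414,    5.45548353]), array([1.48199353e-02, 1.16928226e-01, 8.65345559e+01]))
top centre expect px (np.float64(283.36204559806566), np.float64(334.7665436801277))
```

>>> play_rows(
  rows=[
    [20,-15,0,0,0,6,0.5],
    [65,-48,0,0,0,16,0.5],
    [110,-82,0,0,0,26,0.5],
    [155,-116,0,0,0,36,0.5],
    [200,-150,0,0,0,46,0.5],
    [245,-183,0,0,0,56,0.5],
    [285,-213,0,0,0,66,0.5],
    [308,-230,0,0,0,76,0.5],
  ],
)

```text
t: 29.2
tcp_pos: [0.5499, -0.037, 0.1924]
eef_rot: [0.043, -3.138, -0.0]
wrist_force: [0.0, 0.4, -1.1]
finger_gap: 0.0622
gripper_force: 39.3
```

```bash
python3 - <<'E'
from h import *
o=manip.get_obs();print(o['tcp_pos'],o['finger_gap'],o['q'].round(2))
print(goal([.5563,-.0452,.17],np.radians(81.5)))
E
```

```text
[ 0.54988219 -0.03700886  0.19239059] 0.062157949770173526 [-0.07  0.24 -0.23  1.1  -0.   -0.09]
(array([-6.27302871, -8.3672741 , 22.36647644]), array([-0.01168195, -0.21234025, 10.07587665]))
```

>>> play_rows(
  rows=[
    [-6.3,-8.4,0,0,0,8,0.5],
    [-6.3,-8.4,5,0,-0.2,10,0.5],
    [-6.3,-8.4,12,0,-0.2,10,0.5],
    [-6.3,-8.4,20,0,-0.2,10,0.5],
    [-6.3,-8.4,20,0,-0.2,10,0.5],
    [-6.3,-8.4,20,0,-0.2,10,0.5],
    [-6.3,-8.4,20,0,-0.2,10,0.5],
    [-6.3,-8.4,20,0,-0.2,10,0.5],
  ],
)

```text
t: 30.2
tcp_pos: [0.5573, -0.0429, 0.1753]
eef_rot: [0.218, 3.13, 0.0]
wrist_force: [0.3, -0.5, -1.8]
finger_gap: 0.0618
gripper_force: 39.3
```

```bash
python3 - <<'E'
from h import *
o=manip.get_obs();print(o['tcp_pos'],o['finger_gap'],o['q'].round(2),o['wrist_force'])
print(goal([.5563,-.0452,.13],np.radians(81.5)))
E
```

```text
[ 0.55734399 -0.04287592  0.17534149] 0.06178227787593645 [-0.08  0.26 -0.25  1.06  0.    0.06] [ 0.28100137 -0.54289062 -1.76875986]
(array([ 0.89855381, -2.46154936, 45.33735103]), array([0.02045385, 0.23545118, 0.54169838]))
```

>>> play_rows(
  rows=[
    [0.9,-2.5,0,0,0.2,0.5,0.5],
    [0.9,-2.5,4,0,0.2,0.5,0.5],
    [0.9,-2.5,8,0,0.2,0.5,0.5],
    [0.9,-2.5,12,0,0.2,0.5,0.5],
    [0.9,-2.5,16,0,0.2,0.5,0.5],
    [0.9,-2.5,20,0,0.2,0.5,0.5],
    [0.9,-2.5,24,0,0.2,0.5,0.5],
    [0.9,-2.5,28,0,0.2,0.5,0.5],
  ],
)

```text
t: 31.2
tcp_pos: [0.556, -0.0452, 0.1467]
eef_rot: [-0.232, -3.133, -0.001]
wrist_force: [0.0, -0.5, -2.0]
finger_gap: 0.0619
gripper_force: 39.3
```

```bash
python3 - <<'E'
from h import *
o=manip.get_obs();print(o['tcp_pos'],o['finger_gap'],o['torque'],o['wrist_force'])
print(goal([.5563,-.0452,.1298],np.radians(81.5)))
E
```

```text
[ 0.55597709 -0.04524885  0.14671519] 0.061860278193277704 [0.02437483 0.02108965 0.03612903] [ 0.03572394 -0.47226456 -2.00519826]
(array([-0.31268882,  0.09045654, 16.91521509]), array([ 0.01831002, -0.00166882,  0.03307325]))
```

The mug has gone 13 mm over the plug with no contact force, so I'll keep lowering, gently at the end.

>>> play_rows(
  rows=[
    [0,0,4,0,0,0,0.5],
    [0,0,8,0,0,0,0.5],
    [0,0,11,0,0,0,0.5],
    [0,0,13.5,0,0,0,0.5],
    [0,0,15,0,0,0,0.5],
    [0,0,16,0,0,0,0.5],
    [0,0,16.7,0,0,0,0.5],
    [0,0,16.7,0,0,0,0.5],
  ],
)

```text
t: 32.2
tcp_pos: [0.556, -0.0453, 0.1303]
eef_rot: [0.232, 3.133, 0.0]
wrist_force: [-0.1, -0.5, -1.5]
finger_gap: 0.0618
gripper_force: 39.3
```

>>> play_rows(
  rows=[
    [0,0,0.4,0,0,0,0.5],
    [0,0,0.8,0,0,0,0.5],
    [0,0,1.2,0,0,0,0.5],
    [0,0,1.5,0,0,0,0.5],
    [0,0,1.5,0,0,0,0.5],
    [0,0,1.5,0,0,0,0.5],
    [0,0,1.5,0,0,0,0.5],
    [0,0,1.5,0,0,0,0.5],
  ],
)

```text
t: 33.2
tcp_pos: [0.5561, -0.0452, 0.1298]
eef_rot: [0.232, 3.132, 0.001]
wrist_force: [-2.8, 0.4, 7.0]
finger_gap: 0.0615
gripper_force: 40.2
```

Contact at 0.1298, as predicted, so the mug is seated. I'll release and rise straight up.

>>> play_rows(
  rows=[
    [0,0,0.5,0,0,0,0.7],
    [0,0,0.5,0,0,0,1],
    [0,0,0.5,0,0,0,1],
    [0,0,0.5,0,0,0,1],
    [0,0,-10,0,0,0,1],
    [0,0,-35,0,0,0,1],
    [0,0,-75,0,0,0,1],
    [0,0,-110,0,0,0,1],
  ],
)

```text
t: 34.2
tcp_pos: [0.5562, -0.0453, 0.2408]
eef_rot: [0.232, 3.132, 0.001]
wrist_force: [-0.5, -0.1, -0.3]
finger_gap: 0.0852
gripper_force: 0.0
```

>>> play_rows(
  rows=[
    [30,0,-20,0,0,0,1],
    [80,0,-20,0,0,0,1],
    [110,0,-20,0,0,0,1],
    [120,0,-20,0,0,0,1],
    [120,0,-20,0,0,0,1],
    [120,0,-20,0,0,0,1],
    [120,0,-20,0,0,0,1],
    [120,0,-20,0,0,0,1],
  ],
)

```text
t: 35.2
tcp_pos: [0.4377, -0.0277, 0.2586]
eef_rot: [-0.232, -3.133, -0.001]
wrist_force: [-0.1, -0.0, -0.1]
finger_gap: 0.0852
gripper_force: 0.0
```

```bash
python3 - <<'E'
from h import *
o=manip.get_obs();print(o['tcp_pos'],o['wrist_force'])
f=vision.grab_frame('side'); 
print([(np.round(r["position"],4),round(r["score"],2)) for q in ("white_mug","lock_pin","blue_mug","terracotta_mug") for r in nets.tip_of(q,'side')])
cv2.imwrite("pics/side8.png",cv2.resize(f[110:330,120:420],None,fx=2.6,fy=2.6,interpolation=2))
E
```

```text
[ 0.4377237  -0.02768624  0.25855098] [-0.09349447 -0.02603296 -0.07977798]
[(array([ 0.5586, -0.0432,  0.098 ]), 0.8), (array([0.4756, 0.4767, 0.    ]), 0.7), (array([ 0.74  , -0.2694, -0.0016]), 0.51), (array([ 0.5511, -0.0784,  0.0661]), 0.68), (array([0.5073, 0.3106, 0.0221]), 0.88), (array([ 0.5529, -0.0735,  0.0631]), 0.62), (array([0.622 , 0.3122, 0.0181]), 0.57)]
```

View pics/side8.png

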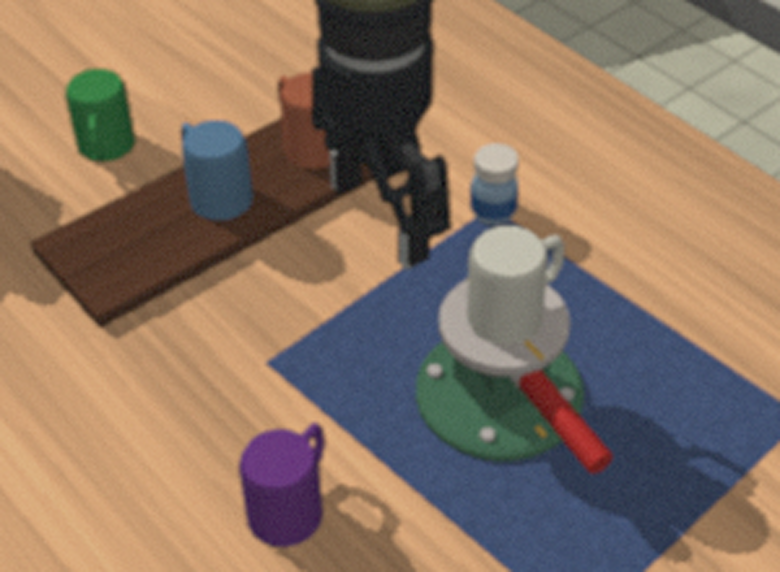

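The final view shows the white mug flat on the wheel, the pin in the pedestal and the blue mug in the middle of the board. One numeric check remains: whether the pin's handle end is where "fully home" puts it.

```bash
python3 - <<'E'
from h import *
f=vision.grab_frame('side'); hs=cv2.cvtColor(f,cv2.COLOR_BGR2HSV)
red=((hs[...,1]>140)&(hs[...,2]>60)&((hs[...,0]<8)|(hs[...,0]>172))).astype(np.uint8); red[:, :300]=0; red[:240]=0; red[300:]=0; red[:,380:]=0
n,l,s,c=cv2.connectedComponentsWithStats(red); i=1+s[1:,4].argmax(); v,u=np.nonzero(l==i)
d=np.array([np.cos(np.radians(81.5)),np.sin(np.radians(81.5)),0]); A=np.array([.5563,-.0452,.066]); e=np.array([-d[1],d[0],0])
for off in (0,.003,.006):
    q=np.array([proj("side",A-d*(.140+off)+.012*(np.cos(t)*e+np.sin(t)*np.array([0,0,1]))) for t in np.linspace(0,6.28,60)])
    print(off,"end max u,v",q.max(0).round(1))
print("red max",u.max(),v.max(),s[i])
E
```

```text
0 end max u,v [356.1 290.4]
0.003 end max u,v [357.  291.4]
0.006 end max u,v [357.9 292.4]
red max 354 291 [320 253  35  39 471]
```

```bash
python3 -c "
from station import manip
print(manip.sign_off())"
```

```text
the job is handed in; nothing more can be done
None
```

I handed the job in at about 35 s: the blue mug is on the middle of the ware board, the wheel is lined up and locked with the pin home, and the white mug is flat over the plug; the last pictures and contact forces agree, but no verdict was returned.

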